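Find and open the unlatched service flap

ROBOT

A 6-joint arm with a two-finger parallel gripper is mounted at the origin on the work surface. World frame = base frame: x ahead of the robot, y to its left, z up, the work surface at z = 0. Lengths are in mm, angles in degrees, forces in N, time in s.
With the tool pointing down it reaches from about 275 to 875 mm from the base axis. Payload 12.5 kg.
Tool frame: the origin (TCP) lies midway between the tips of the shut fingers; the grasp point (between the pads) lies 19 mm behind it; x points along the fingers, z is the direction in which the jaws open and shut, and the axes are right-handed (so a half turn about x gives the same grasp; the last joint's range is limited). The gripper opens to 85 mm and grips with 20 to 120 N. Pads are 22 mm wide; open, the fingers measure 114 mm over their backs; the gripper's body (76 mm by 85 mm) begins 54 mm behind the grasp point. The pads swing forward as they close: fully open they stand 13 mm farther back than shut.
Start: joints at [69.695, 20.094, 94.641, -0, 65.266, -4.847], TCP at [146.565, 530.097, 231.29] pointing down, gripper open.
Joint ranges: [-157.81, 157.81], [-45, 120.19], [0.68, 151.7], [-89.99, 269.99], [4.06, 180], [-164.3, 164.3]. Speed limits (degrees/s): [127.2, 127.2, 159.86, 180, 180, 180].

INTERFACE

Orientations are given as a 3x3 rotation matrix whose columns are the frame's x, y, z axes.
In Python, from workcell import status, cams, ctrl gives the robot as it stands.
- The arm moves only by the shell command python3 -m inch 'ROWS' [FORCE]. ROWS is JSON, a list of rows, each a list of 3 entries, a list of its own where there are three numbers: the turn, a rotation vector about the tool's x, y, z in degrees, then the shift along the tool's x, y, z in m, then the finger opening in m, from 0 to 0.0854. A call has 1 to 5 rows; each row is the pose to reach, as a shift and turn from the pose commanded when the call began, along the tool's axes at that moment; what a row does not reach only later rows make up. A row lasts 1/8 s, in which the tool goes at most 62.5 mm and 10.7 degrees, less where a joint would pass 70% of its speed; a pose out of reach is approached as far as the arm can. A call with a gripper value outside its range is refused whole. The fingers move at their own pace and stop on an object; FORCE is the grip in N (left out, the last holds). Time passes only in rows, so rows that repeat a pose let the fingers close. It gives the time, the measured TCP pose, the force and the opening at its end, in the units of the state.
- status.read_state(): the state, without advancing time (a new reading comes with each control period).
- cams.capture(name): name is "scene" or "side" or "wrist"; returns a dict with "color" (400x640x3 uint8, blue, green, red), "camera_matrix" (3x3 intrinsics, pixels), "T" (4x4, takes a point from camera to world coordinates). Camera axes: x right, y down, z forward; pixel columns grow to the right and rows downward; lengths in mm; the calibration is good to about 2 mm. A picture is of the moment at which its call begins. There is no depth.
- ctrl.hand_in(): hands the job in, once; it reports no verdict.
The state is a dict: "t": time; "q": joint angles; "joint_velocities": joint speeds; "joint_efforts": joint torques, N m; "tcp_pos": TCP position; "tool_rot": TCP orientation; "ft_force": force on the tool from outside, world axes, zero at the start; "torque": the same for the moment, N m; "finger_gap": opening from 0.0 (shut) to 1.0 (fully open).
Only numpy, scipy, OpenCV 4.12 (cv2) and the standard library are available. Lean on these libraries where they do the work, as an engineer would, in place of code of your own. Each camera call takes 0.05 s, during which the arm holds its last target.

TASK

Three of the four grey flaps on top of the white instrument are latched shut and one is not. With the closed fingertips press the flaps' blue dots, one after another, until you find the one that rocks, then push that flap right down until it tips fully open and stays open by itself. Do not pick up or shift the tube, bottle, jar or dish.

Things in the scene. Friction and masses are not known exactly. Their poses are not given: they have to be found in the camera images.
- plinth: Fixed white instrument housing, 325 x 240 mm, 95 mm high, with four identical grey aluminium flaps flush in its flat top, two by two; origin on the bench under the middle of the four flaps; its -x axis points to its near side (towards the robot, give or take its yaw), z up. Flap centres lie at x = -61 or +61 mm, y = -55 or +55 mm from the origin.
- dot_a (a point): Centre of the blue dot on the top face of the near left flap (as seen from the robot), the place to press; at 95 mm height when shut. Axes at rest as the plinth's; moves with the flap. Flap: 90 mm (x) by 80 mm (y), 6 mm thick, in an open well about 85 mm deep and 98 x 86 mm wide; the dot lies 28 mm on the near side (-x) of the flap's middle, 17 mm from its near edge.
- flap_a (a joint): Near left flap's angle, rad: 0 shut, grows as the dot end sinks, 1.2 fully open. Axis along y, under the flap's middle, 16 mm below its top. Latched (three of four, varies): gives 1 mm, then solid. Unlatched: sinks under about half a newton, swings shut if let go before about 0.75, beyond that falls open and stays; a fingertip pushed at the dot to 30 mm below the deck takes it past that.
- dot_b (a point): Centre of the blue dot on the top face of the near right flap (as seen from the robot), the place to press; at 95 mm height when shut. Axes at rest as the plinth's; moves with the flap. Flap: 90 mm (x) by 80 mm (y), 6 mm thick, in an open well about 85 mm deep and 98 x 86 mm wide; the dot lies 28 mm on the near side (-x) of the flap's middle, 17 mm from its near edge.
- flap_b (a joint): Near right flap's angle, rad: 0 shut, grows as the dot end sinks, 1.2 fully open. Axis along y, under the flap's middle, 16 mm below its top. Latched (three of four, varies): gives 1 mm, then solid. Unlatched: sinks under about half a newton, swings shut if let go before about 0.75, beyond that falls open and stays; a fingertip pushed at the dot to 30 mm below the deck takes it past that.
- dot_c (a point): Centre of the blue dot on the top face of the far left flap (as seen from the robot), the place to press; at 95 mm height when shut. Axes at rest as the plinth's; moves with the flap. Flap: 90 mm (x) by 80 mm (y), 6 mm thick, in an open well about 85 mm deep and 98 x 86 mm wide; the dot lies 28 mm on the near side (-x) of the flap's middle, 17 mm from its near edge.
- flap_c (a joint): Far left flap's angle, rad: 0 shut, grows as the dot end sinks, 1.2 fully open. Axis along y, under the flap's middle, 16 mm below its top. Latched (three of four, varies): gives 1 mm, then solid. Unlatched: sinks under about half a newton, swings shut if let go before about 0.75, beyond that falls open and stays; a fingertip pushed at the dot to 30 mm below the deck takes it past that.
- dot_d (a point): Centre of the blue dot on the top face of the far right flap (as seen from the robot), the place to press; at 95 mm height when shut. Axes at rest as the plinth's; moves with the flap. Flap: 90 mm (x) by 80 mm (y), 6 mm thick, in an open well about 85 mm deep and 98 x 86 mm wide; the dot lies 28 mm on the near side (-x) of the flap's middle, 17 mm from its near edge.
- flap_d (a joint): Far right flap's angle, rad: 0 shut, grows as the dot end sinks, 1.2 fully open. Axis along y, under the flap's middle, 16 mm below its top. Latched (three of four, varies): gives 1 mm, then solid. Unlatched: sinks under about half a newton, swings shut if let go before about 0.75, beyond that falls open and stays; a fingertip pushed at the dot to 30 mm below the deck takes it past that.
- tube_mid (a point): Loose capped sample tube, clear with purple cap, 35 mm wide, 106 mm tall, standing on the bench to the left of the plinth; point at its centre, half-way up. To be left alone.
- bottle_mid (a point): Loose clear gel bottle, 48 mm wide, 115 mm tall, standing on the bench to the right of the plinth; point at its centre, half-way up. To be left alone.
- jar_mid (a point): Loose small amber jar with steel cap, 38 mm wide, 42 mm tall, standing on the far ledge of the plinth's top; point at its centre, half-way up. To be left alone.
- dish_mid (a point): Loose glass dish, 76 mm wide, 24 mm tall, on the bench on the near side of the plinth; point at its centre, half-way up. To be left alone.

How it is judged:
By the outcome, as a careful person would: the job done as asked, in the order asked, and still so for the second after the job is handed in, with the robot touching nothing.
It also fails if it takes over 48 s, if anything falls off the work surface, if the arm or the gripper's body presses on something with over 40 N, if the wrist force passes 120 N, or if a joint passes its speed limit or range.

## Working session

There is one attempt and no reset: what is moved stays moved. The work goes in short steps, Python scripts to look and compute and a shell command to move; the robot and the scene stay as the last step left them, time stands still between calls to the robot, and variables do not carry over. Pictures are saved under pics/ and viewed, and the job is handed in when it is done.

```bash
mkdir -p pics; ls
python3 - <<'E'
from workcell import status, cams
import cv2, numpy as np
s=status.read_state(); print(s['t'],s['tcp_pos'],np.round(s['tool_rot'],3),s['ft_force'],s['finger_gap'])
for n in ['scene','side','wrist']:
    c=cams.capture(n); cv2.imwrite(f'pics/{n}0.png',c['color']); np.savez(f'pics/{n}0.npz',**c); print(n,np.round(c['T'],2).tolist())
E
```

```text
pics
0.0 [146.44294153 529.78571423 230.74213137] [[-0.    -0.964  0.267]
 [-0.001  0.267  0.964]
 [-1.     0.    -0.001]] [-0.0761745  -0.40269986 -0.70031734] 1.003488568409138
scene [[-0.6, 0.51, -0.62, 974.44], [0.8, 0.37, -0.48, 350.03], [-0.01, -0.78, -0.62, 550.76], [0.0, 0.0, 0.0, 1.0]]
side [[0.76, -0.44, 0.48, 201.91], [-0.65, -0.51, 0.56, -430.73], [0.0, -0.74, -0.68, 640.74], [0.0, 0.0, 0.0, 1.0]]
wrist [[0.27, 0.92, 0.3, 69.62], [0.96, -0.25, -0.08, 551.89], [-0.0, 0.31, -0.95, 372.56], [0.0, 0.0, 0.0, 1.0]]
```

View pics/scene0.png

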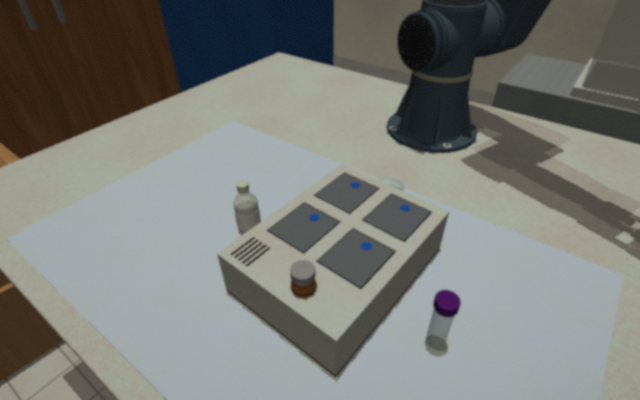

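View pics/side0.png

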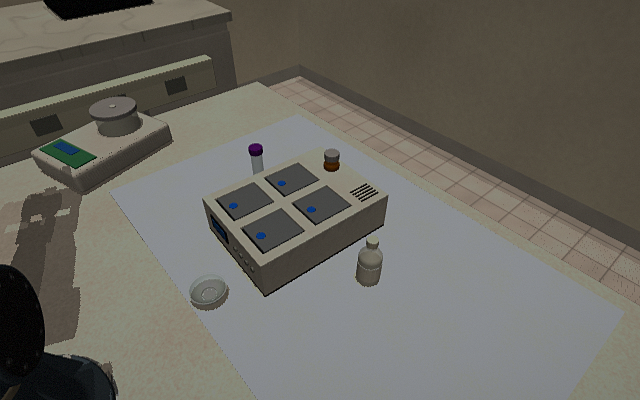

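The scene view shows four dots at about (355,184), (405,208), (314,217) and (366,246). The side view shows them at about (233,205), (281,183), (261,236) and (311,210). Next I cast rays from both views onto z=95.

```bash
cat > h.py <<'E'
import cv2, numpy as np
def ray(c,uv):
    d=np.linalg.inv(c['camera_matrix'])@np.array([uv[0],uv[1],1.]); T=c['T']; return T[:3,3],T[:3,:3]@d
def onz(c,uv,z):
    o,d=ray(c,uv); return o+d*(z-o[2])/d[2]
def dots(img):
    h=cv2.cvtColor(img,cv2.COLOR_BGR2HSV); m=cv2.inRange(h,(100,150,90),(128,255,255))
    n,_,st,ce=cv2.connectedComponentsWithStats(m)
    return [(ce[i],st[i,4]) for i in range(1,n) if 15<st[i,4]<300]
E
python3 - <<'E'
from h import *
for n in ['scene','side']:
    c=np.load(f'pics/{n}0.npz')
    for p,a in dots(c['color']): print(n,p.round(1),a,onz(c,p,95).round(1))
c=np.load('pics/side0.npz'); s=np.load('pics/scene0.npz')
print('jar',onz(c,(332,168),100).round(), onz(s,(303,291),97).round(),'tube top',onz(c,(256,148),106).round(),onz(s,(447,297),106).round(),'bottle top',onz(c,(372,241),115).round(),onz(s,(242,185),115).round(),'dish',onz(c,(209,292),12).round())
E
```

```text
scene [354.7 184.5] 30 [451.8  34.5  95. ]
scene [404.9 207.4] 43 [456.7 144.8  95. ]
scene [314.1 217.3] 43 [573.9  29.   95. ]
scene [366.2 245.9] 57 [579.4 139.   95. ]
side [ 65.9 147.6] 145 [255.3 601.6  95. ]
side [281.1 182.8] 30 [580.8 139.   95. ]
side [232.7 205. ] 34 [459.3 145.3  95. ]
side [310.5 209. ] 38 [575.5  29.5  95. ]
side [260.4 235.1] 47 [454.1  35.2  95. ]
jar [700. 101. 100.] [711. 114.  97.] tube top [608. 277. 106.] [606. 285. 106.] bottle top [ 592. -128.  115.] [ 599. -120.  115.] dish [331.  45.  12.]
```

```bash
cat > go.py <<'E'
import sys,numpy as np
from workcell import status
s=status.read_state(); R=np.array(s['tool_rot']); p=np.array(s['tcp_pos'])
t=np.array([float(v) for v in sys.argv[1:4]])
print('t',round(s['t'],2),'tcp',p.round(1),'F',np.round(s['ft_force'],1),'gap',round(s['finger_gap'],2),'tool shift m',(R.T@(t-p)/1000).round(4),'jaw angle',np.degrees(np.arctan2(R[1,2],R[0,2])).round(1))
E
python3 go.py 458 145 150
```

```text
t 0.15 tcp [146.5 529.9 230.9] F [0.  0.1 1.4] gap 1.0 tool shift m [ 0.0811 -0.4028 -0.2878] jaw angle 74.5
```

View pics/wrist0.png

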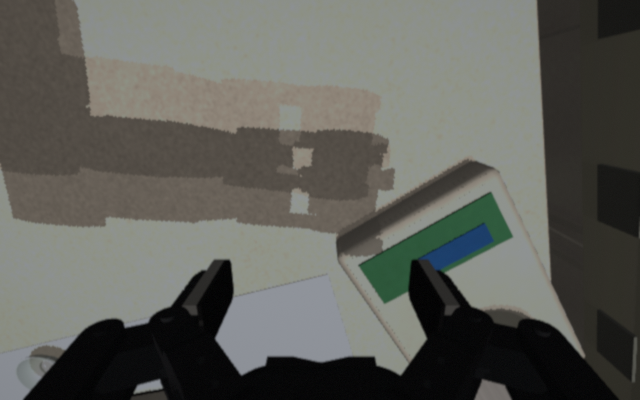

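The wrist view shows the open fingers at the bottom, with the bench scale at about (450,250) well below them. I'll travel high and close the fingers on the way.

```bash
python3 -m inch '[[[-6,0,0],[0,-0.05,-0.036],0],[[-13,0,0],[0,-0.1,-0.072],0],[[-13,0,0],[0,-0.15,-0.108],0],[[-13,0,0],[0,-0.2,-0.144],0],[[-13,0,0],[0,-0.25,-0.18],0]]' 40; python3 go.py 458 145 150
```

```text
t: 0.78
tcp_pos: [340.4, 288.3, 231.3]
tool_rot: [[0.0, -0.999, 0.043], [0.0, 0.043, 0.999], [-1.0, -0.0, 0.0]]
ft_force: [0.0, 0.7, -0.7]
finger_gap: -0.0
t 0.78 tcp [340.4 288.3 231.3] F [ 0.   0.7 -0.7] gap -0.0 tool shift m [ 0.0814 -0.1236 -0.1382] jaw angle 87.6
```

```bash
python3 -m inch '[[[0,0,0],[0,-0.04,-0.045],0],[[0,0,0],[0,-0.08,-0.09],0],[[0,0,0],[0.02,-0.123,-0.138],0],[[0,0,0],[0.06,-0.123,-0.138],0],[[0,0,0],[0.1,-0.123,-0.138],0]]' 40; python3 go.py 458 145 105
python3 - <<'E'
from workcell import cams
import cv2
c=cams.capture('side'); cv2.imwrite('pics/side1.png',c['color'])
E
```

```text
t: 1.4
tcp_pos: [456.9, 145.9, 130.1]
tool_rot: [[0.0, -0.999, 0.045], [0.0, 0.045, 0.999], [-1.0, -0.0, 0.0]]
ft_force: [0.6, -0.1, -0.1]
finger_gap: 0.004
t 1.4 tcp [456.9 145.9 130.1] F [ 0.6 -0.1 -0.1] gap 0.0 tool shift m [ 0.0251 -0.0011 -0.0009] jaw angle 87.4
```

View pics/side1.png

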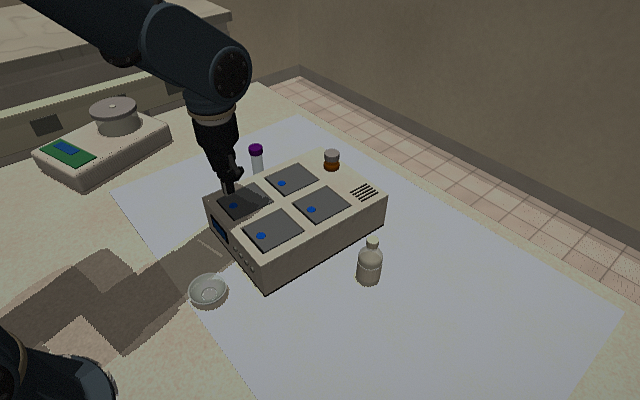

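The fingertips, at about (230,190), hover above dot_a at (233,205). Next I lower and press gently.

```bash
python3 -m inch '[[[0,0,0],[0.015,-0.001,-0.001],0],[[0,0,0],[0.03,-0.001,-0.001],0],[[0,0,0],[0.033,-0.001,-0.001],0],[[0,0,0],[0.035,-0.001,-0.001],0],[[0,0,0],[0.036,-0.001,-0.001],0]]'; python3 -m inch '[[[0,0,0],[0.001,0,0],0],[[0,0,0],[0.002,0,0],0]]'
```

```text
t: 2.08
tcp_pos: [457.7, 145.9, 95.7]
tool_rot: [[0.001, -0.999, 0.043], [0.0, 0.043, 0.999], [-1.0, -0.001, 0.0]]
ft_force: [-0.1, 0.7, 0.1]
finger_gap: -0.003
t: 2.33
tcp_pos: [457.7, 145.9, 94.2]
tool_rot: [[0.0, -0.999, 0.043], [0.0, 0.043, 0.999], [-1.0, -0.0, 0.0]]
ft_force: [-8.2, -2.0, 22.3]
finger_gap: 0.003
```

```bash
python3 -m inch '[[[0,0,0],[0.001,0,0],0],[[0,0,0],[0.001,0,0],0]]'; python3 go.py 453 35 120
```

```text
t: 2.58
tcp_pos: [457.7, 145.9, 94.1]
tool_rot: [[0.001, -0.999, 0.043], [0.0, 0.043, 0.999], [-1.0, -0.001, 0.0]]
ft_force: [-10.0, -1.3, 28.1]
finger_gap: -0.0
t 2.58 tcp [457.7 145.9  94.1] F [-10.   -1.3  28.1] gap -0.0 tool shift m [-2.59e-02 -1.00e-04 -1.11e-01] jaw angle 87.5
```

Flap A is solid: 28 N with the tip stalled at z=94.1. On to B.

```bash
python3 -m inch '[[[0,0,0],[-0.025,0,0],0],[[0,0,0],[-0.025,0,-0.055],0],[[0,0,0],[-0.025,0,-0.111],0],[[0,0,0],[-0.012,0,-0.111],0],[[0,0,0],[-0.004,0,-0.111],0]]'; python3 go.py 453 35 92;  python3 -m inch '[[[0,0,0],[0.002,0,0],0],[[0,0,0],[0.003,0,0],0],[[0,0,0],[0.004,0,0],0],[[0,0,0],[0.004,0,0],0]]'
```

```text
t: 3.2
tcp_pos: [452.5, 35.0, 95.7]
tool_rot: [[-0.0, -0.999, 0.044], [0.0, 0.044, 0.999], [-1.0, 0.0, 0.0]]
ft_force: [1.3, 0.3, -0.1]
finger_gap: -0.003
t 3.2 tcp [452.5  35.   95.7] F [ 1.3  0.3 -0.1] gap -0.0 tool shift m [ 0.0037 -0.0005 -0.    ] jaw angle 87.5
t: 3.7
tcp_pos: [452.5, 35.5, 94.0]
tool_rot: [[-0.001, -0.999, 0.04], [-0.001, 0.04, 0.999], [-1.0, 0.001, -0.001]]
ft_force: [-14.1, -6.9, 36.5]
finger_gap: 0.001
```

B is also latched, at 36 N with no give. Next is D at (575,29).

```bash
python3 -m inch '[[[0,0,0],[-0.025,0,0],0],[[0,0,0],[-0.025,-0.06,-0.001],0],[[0,0,0],[-0.025,-0.122,-0.001],0],[[0,0,0],[-0.012,-0.122,-0.001],0],[[0,0,0],[-0.004,-0.122,-0.001],0]]'; python3 go.py 575 29 92;  python3 -m inch '[[[0,0,0],[0.002,0,0],0],[[0,0,0],[0.003,0,0],0],[[0,0,0],[0.004,0,0],0],[[0,0,0],[0.004,0,0],0]]'
```

```text
t: 4.32
tcp_pos: [573.3, 29.7, 94.8]
tool_rot: [[-0.003, -0.999, 0.041], [0.0, 0.041, 0.999], [-1.0, 0.003, 0.0]]
ft_force: [-0.5, 0.7, 4.8]
finger_gap: 0.002
t 4.33 tcp [573.3  29.7  94.8] F [-0.5  0.7  4.8] gap 0.0 tool shift m [ 0.0028 -0.0017 -0.0007] jaw angle 87.6
t: 4.82
tcp_pos: [574.5, 28.7, 92.6]
tool_rot: [[0.0, -0.999, 0.043], [0.0, 0.043, 0.999], [-1.0, -0.0, 0.0]]
ft_force: [-0.8, 0.6, 0.9]
finger_gap: 0.005
```

D sinks with only 0.9 N at z=92.6, so it is the unlatched one. I'll push it down to about z=63.

```bash
python3 -m inch '[[[0,0,0],[0.003,0,0],0],[[0,0,0],[0.006,0,0],0],[[0,0,0],[0.009,0,0],0],[[0,0,0],[0.012,0,0],0],[[0,0,0],[0.015,0,0],0]]';  python3 -m inch '[[[0,0,0],[0.003,0,0],0],[[0,0,0],[0.006,0,0],0],[[0,0,0],[0.009,0,0],0],[[0,0,0],[0.012,0,0],0],[[0,0,0],[0.015,0,0],0]]'
python3 - <<'E'
from workcell import cams
import cv2
for n in ['side','scene']:
    c=cams.capture(n); cv2.imwrite(f'pics/{n}2.png',c['color'])
E
```

```text
t: 5.45
tcp_pos: [574.0, 28.7, 76.8]
tool_rot: [[-0.001, -0.999, 0.043], [0.0, 0.043, 0.999], [-1.0, 0.001, -0.0]]
ft_force: [-4.9, 1.3, 0.8]
finger_gap: -0.0
t: 6.08
tcp_pos: [572.4, 28.9, 63.7]
tool_rot: [[-0.005, -0.999, 0.043], [0.0, 0.043, 0.999], [-1.0, 0.005, -0.0]]
ft_force: [-29.4, 1.2, 36.1]
finger_gap: 0.002
```

View pics/side2.png

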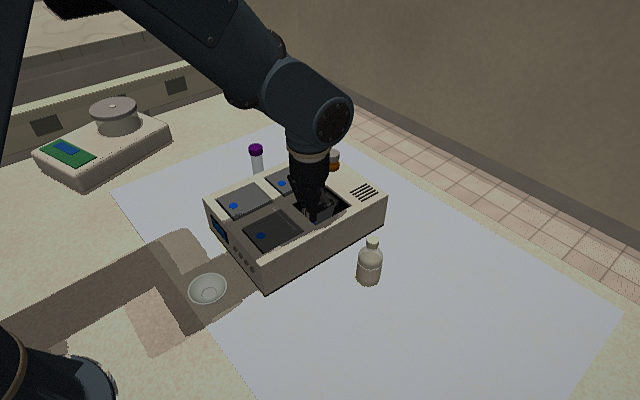

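View pics/scene2.png

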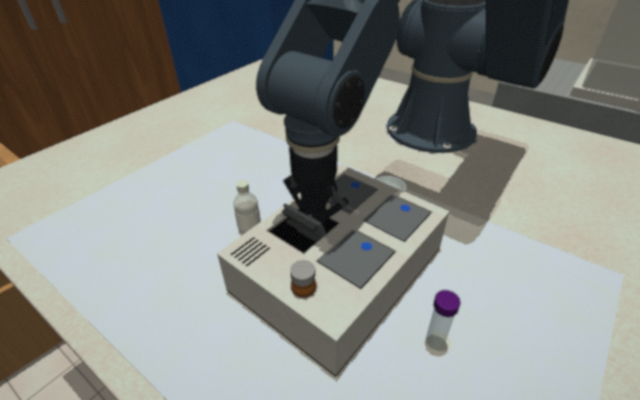

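The views show D's flap tipped steeply inside its well at about (305,220). The wedge force of 36 N suggests it is at the open stop. I'll retract straight up.

```bash
python3 -m inch '[[[0,0,0],[-0.006,0,0],0],[[0,0,0],[-0.02,0,0],0],[[0,0,0],[-0.04,0,0],0],[[0,0,0],[-0.08,0,0],0],[[0,0,0],[-0.12,0,0],0]]';python3 -m inch '[[[0,0,0],[0,0.06,0],0],[[0,0,0],[0,0.12,0],0],[[0,0,0],[0,0.18,0],0],[[0,0,0],[0,0.18,0.05],0],[[0,0,0],[0,0.18,0.1],0]]'
python3 - <<'E'
from workcell import cams
import cv2
for n in ['side','scene']:
    c=cams.capture(n); cv2.imwrite(f'pics/{n}3.png',c['color'])
E
```

```text
t: 6.8
tcp_pos: [575.4, 28.6, 184.4]
tool_rot: [[0.003, -0.999, 0.043], [-0.0, 0.043, 0.999], [-1.0, -0.003, 0.0]]
ft_force: [-0.1, 1.1, 1.5]
finger_gap: 0.0
t: 7.42
tcp_pos: [399.9, 137.4, 183.8]
tool_rot: [[0.004, -0.999, 0.045], [0.001, 0.045, 0.999], [-1.0, -0.004, 0.001]]
ft_force: [1.4, -0.6, 0.4]
finger_gap: 0.003
```

View pics/side3.png

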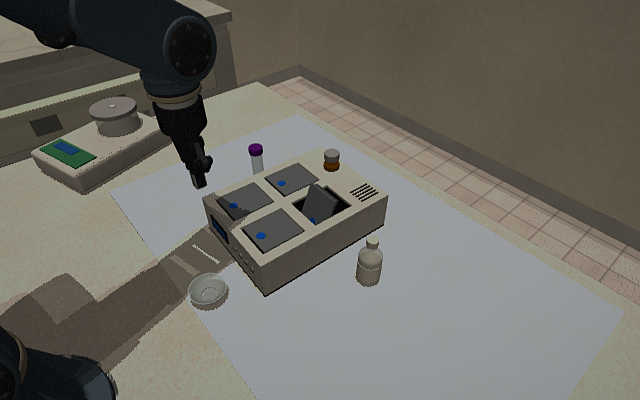

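View pics/scene3.png

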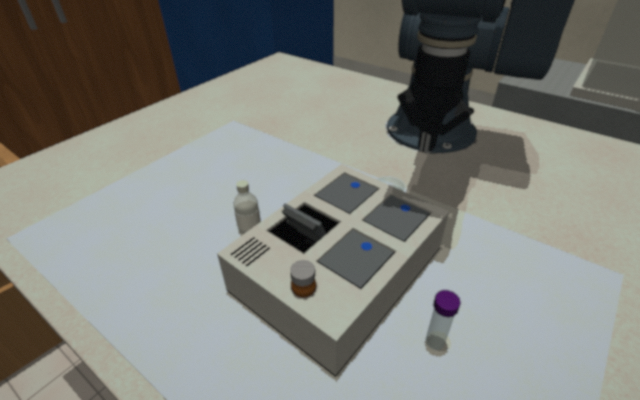

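Flap D stands open at (320,203) in the side view and (303,220) in the scene view, and the loose items look unmoved. I'll wait a little, check that it holds, and estimate its angle from the raised edge.

```bash
python3 -m inch '[[[0,0,0],[0,0,0],0],[[0,0,0],[0,0,0],0],[[0,0,0],[0,0,0],0],[[0,0,0],[0,0,0],0],[[0,0,0],[0,0,0],0]]'
python3 - <<'E'
from workcell import cams
from h import *
C={}
for n in ['side','scene']:
    c=cams.capture(n); C[n]=c; a=cv2.imread(f'pics/{n}3.png'); b=cv2.imread(f'pics/{n}0.png')
    x=slice(160,300) if n=='side' else slice(170,300); y=slice(255,400) if n=='side' else slice(225,345)
    print(n,'max diff near flap vs before',np.abs(c['color'][x,y].astype(int)-a[x,y]).max())
    cr=c['color'][170:270,270:370] if n=='side' else c['color'][180:270,250:350]
    cv2.imwrite(f'pics/{n}4.png',cv2.resize(cr,None,fx=5,fy=5,interpolation=cv2.INTER_CUBIC))
    # loose items vs start: centroid shifts
    for nm,r in ({'tube':(140,175,245,268),'jar':(147,173,320,345),'bottle':(235,290,350,390),'dish':(268,315,185,235)} if n=='side' else {'tube':(285,355,420,465),'jar':(258,298,285,320),'bottle':(178,240,230,265)}).items():
        A=cv2.cvtColor(b[r[0]:r[1],r[2]:r[3]],6).astype(np.float32);B=cv2.cvtColor(c['color'][r[0]:r[1],r[2]:r[3]],6).astype(np.float32)
        print(nm,np.round(cv2.phaseCorrelate(A,B)[0],2))
E
```

```text
t: 8.15
tcp_pos: [399.1, 136.1, 182.3]
tool_rot: [[0.0, -0.999, 0.043], [0.0, 0.043, 0.999], [-1.0, -0.0, 0.0]]
ft_force: [0.3, -1.1, 0.2]
finger_gap: 0.002
side max diff near flap vs before 18
tube [0.04 0.04]
jar [0.56 0.43]
bottle [-0.01  0.01]
dish [0.07 0.38]
scene max diff near flap vs before 13
tube [0.47 0.02]
jar [-0.08  0.06]
bottle [ 0.01 -0.05]
```

View pics/side4.png

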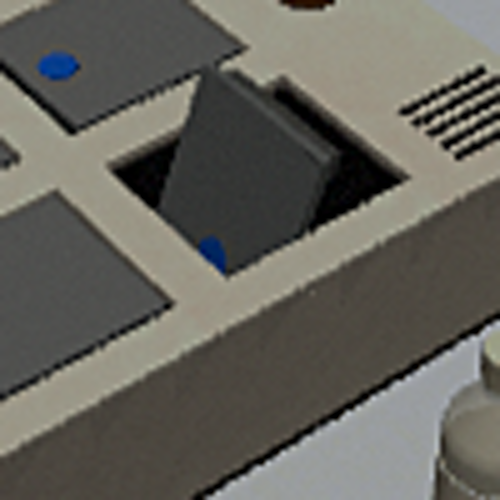

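View pics/scene4.png

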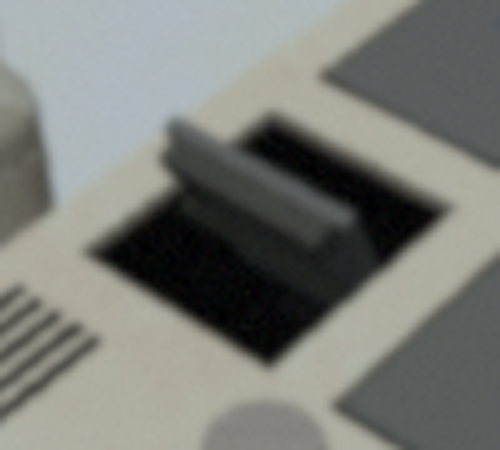

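Run:
```python
from h import *
a=np.load('pics/side0.npz'); b=np.load('pics/scene0.npz')
for p,q in [((311,183),(321,223)),((336.4,202),(285.6,204))]:
    o1,d1=ray(a,p);o2,d2=ray(b,q)
    s=np.linalg.lstsq(np.c_[d1,-d2],o2-o1,rcond=None)[0]
    x,y=o1+s[0]*d1,o2+s[1]*d2; print(((x+y)/2).round(1),'gap',np.linalg.norm(x-y).round(1))
for t in (.75,1.0,1.2): print(t,'edge z',95-16+45*np.sin(t)+16*np.cos(t),'x',603+45*np.cos(t)-16*np.sin(t))
```

```text
[606.4  67.  125.4] gap 3.2
[604.9 -11.7 125.5] gap 6.6
0.75 edge z 121.38076610303116 x 625.0197789389487
1.0 edge z 125.51103121024559 x 613.85006800714
1.2 edge z 126.73948294015196 x 604.3934735759747
```

The raised edge sits at x≈605.5, z≈125.5. That matches fully open (604, 127 at 1.2 rad), so I'm handing in.

```bash
python3 -c "
from workcell import ctrl; print(ctrl.hand_in())"
```

```text
the job is handed in; nothing more can be done
None
```

The far right flap (D) was the unlatched one. It is now tipped fully open and stays open by itself, and the job is handed in at about 8.3 s of robot time.

- **Finding it:** With closed fingertips I pressed the near left flap (A) and the near right flap (B). Both were solid, at 28 N and 36 N, with the tip stopped about 1 mm below the deck. D sank under about 1 N. I did not need to press the far left flap (C).
- **Opening it:** I pushed D's dot to about 31 mm below the deck. The force at the end was 36 N up and 29 N sideways, which fits the fingertip meeting the flap at its open stop. Then I retracted and moved clear.
- **Last checks:** After I withdrew, two picture pairs 0.7 s apart showed the open flap unchanged. Its raised edge measured x≈605.5, z≈125.5 mm, against 604 and 127 expected at 1.2 rad. The two views disagreed by 3 to 7 mm on that edge, so the angle is approximate.
- **Loose items:** The tube, bottle, jar and dish showed image shifts of 0.6 pixel or less since the start. Where a shift was near half a pixel, the other view showed almost none, except for the dish (0.4 pixel), which I checked only in the side view.

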